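Hang a roller trolley on the sloped rail and press it home on the buffer

TASK

Take the roller trolley from the bench, hook it over the high end of the sloped rail so both rollers sit on the bar, and let go so that it runs down by itself until the stiff brake shoe catches it. Then push it on down the rail, shoe and all, until you feel it bear firmly on the two buffer tips, keep that firm pressure for a moment without ever straining the rail, and back off gently so that the trolley is left resting on the buffer. Leave the glue bottle, the screw jar and the tape measure where they are.

Things in the scene. Friction and masses are not known exactly. Their poses are not given: they have to be found in the camera images.
- trolley: Loose roller trolley standing on the bench: an inverted U of aluminium with dark steel foot bars, about 0.31 kg, 80 long (x) x 44 wide (y; 70 over two small low side pegs) x 123 high, same after a half turn. Origin: centre of its underside, z up. A flat bumper plate closes each end: outer faces at x = -40 and +40, 44 wide, z = 60 to 82 mm.
- trolley_tab (a point): Grip point in the grey upright tab on top of the trolley, 105 mm above its origin. The tab is 12 mm thick in the trolley's y, 44 mm long in x and reaches from z = 82 to 123 mm.
- trolley_seat (a point): Point in the trolley's slot, 50 mm above its origin, where the bar's axis passes (along trolley x) when both rollers sit on the bar. The slot is 24 mm wide, open below; in it are two grooved black rollers, 40 mm apart, that centre on the bar. They turn freely but damped: let go, the trolley runs down the bar at about 0.05 m/s, a few seconds.
- rail_stand: Stand fixed to the bench: two square posts 450 mm apart on 62 mm square feet, carrying bar, brake shoe and buffer. Origin on the bench midway between the posts, z up, x level towards the low end. The trolley must never press on stand, bar, shoe and buffer together with more than 40 N.
- rail_bar: Round steel bar, 10 mm diameter, 470 mm long, falling 6 degrees (0.105 rad). Origin on its axis at mid length, 112 mm above the bench; x along the bar downhill, y level, z square to it. Post heads (26 mm) at x = -225 and +225 mm, rising at most 12 mm over the axis. The trolley must roll untouched while its centre passes x = -50 to 0 mm.
- rail_load (a point): Point on the bar's axis at x = -130 mm, near the high end, where the trolley's centre is hung (40 mm up or down the bar is allowed).
- brake_shoe: Black shoe gripping the bar, 24 long, 18 wide, top 30 mm above the bar's axis. Origin: on the axis, at its uphill face, which starts at bar x = 65 to 85 mm; axes as the bar's. It catches the rolling trolley by the downhill bumper plate, drags with about 4 N when pushed and stays where it is left.
- buffer_yoke: Grey yoke, 34 mm above the bar at its low end (origin on its axis at bar x = 205 mm, bar's axes). Two rods at y = -16.5 and +16.5, 21 mm above the axis, point uphill with rubber tips of 11 mm; the shoe passes between. Rods are hand-set, not measured: tip faces 55 to 85 mm uphill of the origin; find them by feel. Tips yield 1 mm per 3 N, at most 9 mm, and spring back.
- buffer_line (a point): Point on the bar's axis at bar x = 135 mm, midway in the range of the tip faces. A firm press home is at least 5 N on the tips (under 2 mm) for 0.3 s, never over 20 N; as the shoe drags 4 N too, push on the uphill bumper plate until about 12 to 15 N is felt on the move. Then back off slowly: the tips push the trolley back a few mm and it rests on them.
- glue_bottle: Bystander: white glue bottle, 145 mm tall, origin under its centre. Leave it.
- screw_jar: Bystander: clear jar with lid, 60 mm wide, 74 mm tall, origin under its centre. Leave it.
- tape_measure: Bystander: tape measure, 31x67x60 mm, origin under its centre. Leave it.
There are look-alikes about, which are no part of the job. What is shaped like the trolley but blue or turquoise is not meant.

How it is judged (in metres and radians):
On the way, in this order (a step that is already met when the one before it is completed fails the run):
1. the trolley sits on the bar at the high end, centre between x = -170 and -90 mm of the bar (y of trolley in the frame of rail_bar between -0.008 and 0.008 m and z of trolley in the frame of rail_bar between -0.058 and -0.044 m and angle between the x axis of trolley and the x axis of rail_bar, either way round below 0.12 rad and angle between trolley's own z axis and vertical below 0.3 rad and x of trolley in the frame of rail_bar between -0.17 and -0.09 m and contact force between trolley and rail_stand above 0.3 N), for 0.05 s.
2. let go, it has run down to the brake shoe and stands there, untouched (y of trolley in the frame of rail_bar between -0.008 and 0.008 m and z of trolley in the frame of rail_bar between -0.058 and -0.044 m and angle between the x axis of trolley and the x axis of rail_bar, either way round below 0.12 rad and angle between trolley's own z axis and vertical below 0.3 rad and x of trolley in the frame of rail_bar above 0.015 m and contact force between the fingers and trolley below 0.05 N and linear speed of trolley below 0.02 m/s), for 0.2 s.
3. it is pressed on the buffer tips with 5 N or more for 0.3 s (y of trolley in the frame of rail_bar between -0.008 and 0.008 m and z of trolley in the frame of rail_bar between -0.058 and -0.044 m and angle between the x axis of trolley and the x axis of rail_bar, either way round below 0.12 rad and angle between trolley's own z axis and vertical below 0.3 rad and x of trolley in the frame of rail_bar above 0.07 m and contact force between trolley and buffer_yoke above 5 N), for 0.3 s.
At the end, for the whole second after the job is handed in: The trolley hangs on the bar by its rollers (within 8 mm sideways and 8 mm in height of its seat, within 0.12 rad of the bar's line), is let go and at rest (under 10 mm/s), and leans by its own weight on the buffer tips (y of trolley in the frame of rail_bar between -0.008 and 0.008 m and z of trolley in the frame of rail_bar between -0.058 and -0.044 m and angle between the x axis of trolley and the x axis of rail_bar, either way round below 0.12 rad and angle between trolley's own z axis and vertical below 0.3 rad and x of trolley in the frame of rail_bar above 0.07 m and contact force between trolley and buffer_yoke above 0.02 N and linear speed of trolley below 0.01 m/s and contact force between the fingers and trolley below 0.05 N); the robot touches nothing.
It fails at once if the trolley presses on the rail stand (all contacts added up) with more than 40 N (contact force between trolley and rail_stand above 40 N).
It fails at once if the trolley presses on the buffer tips with more than 20 N (contact force between trolley and buffer_yoke above 20 N).
It fails at once if the trolley is handled on the bar between x = -50 and 0 mm instead of rolling by itself (contact force between the fingers and trolley above 0.2 N and x of trolley in the frame of rail_bar between -0.05 and 0 m and y of trolley in the frame of rail_bar between -0.02 and 0.02 m and z of trolley in the frame of rail_bar between -0.06 and -0.03 m).
It fails at once if the glue bottle, the screw jar or the tape measure is moved by more than 20 mm (distance of any of glue_bottle, screw_jar, tape_measure from where it was at the start of the episode above 0.02 m).
It also fails if it takes over 61 s, if anything falls off the work surface, if the arm or the gripper's body presses on something with over 40 N, if the wrist force passes 120 N, or if a joint passes its speed limit or range.

ROBOT

A 6-joint arm with a two-finger parallel gripper is mounted at the origin on a cart in front of the work surface, level with it; the furniture and walls round the work are solid. World frame = base frame: x ahead of the robot, y to its left, z up, the work surface at z = 0. Lengths are in mm, angles in rad, forces in N, time in s.
With the tool pointing down it reaches from about 425 to 950 mm from the base axis. Payload 14.7 kg.
Tool frame: the origin (TCP) lies between the finger pads; the fingertips stand 11 mm ahead of it and the grasp point (between the pads) lies 8 mm behind it; z points along the fingers, y is the line along which they close (so a half turn about z gives the same grasp; the last joint's range is limited). The gripper opens to 85 mm and grips with 20 to 120 N. Pads are 22 mm wide; open, the fingers measure 114 mm over their backs; the gripper's body (76 mm by 85 mm) begins 54 mm behind the grasp point. The pads swing forward as they close: fully open they stand 13 mm farther back than shut.
Start: joints at [-0.047, 0.48, 1.596, -0, 1.065, -0.047], TCP at [649.994, 0.021, 242.297] pointing down, gripper open.
Joint ranges: [-2.75, 2.75], [-0.82, 2.05], [0.23, 2.67], [-1.56, 4.7], [0.09, 2.69], [-2.92, 2.92]. Speed limits (rad/s): [1.89, 1.89, 2.39, 3.01, 3.01, 3.01].

INTERFACE

Orientations are given as a unit quaternion [w, x, y, z].
In Python, from rig import read_state, grab_frame, camera_info, sign_off gives the robot as it stands.
- The arm moves only by the tool arm_command, never from a script. Its argument "targets" is text: rows parted by semicolons, each of 7 numbers parted by spaces: the shift along the tool's x, y, z in cm, then the turn, a rotation vector about the tool's x, y, z in rad, then the opening, from 0 (shut) to 1 (fully open). In form: x y z ax ay az gripper; .... A call has 1 to 10 rows; each row is the pose to reach, as a shift and turn from the pose commanded when the call began, along the tool's axes at that moment; what a row does not reach only later rows make up. A row lasts 1/8 s, in which the tool goes at most 62.5 mm and 10.7 degrees, less where a joint would pass 70% of its speed; a pose out of reach is approached as far as the arm can. A call with a gripper value outside its range is refused whole. The fingers move at their own pace and stop on an object; "grip_force" is the grip in N (left out, the last holds). Time passes only in rows, so rows that repeat a pose let the fingers close. It gives the time, the measured TCP pose, the force, the opening and the grip force at its end, in the units of the state.
- read_state(): the state, without advancing time (a new reading comes with each control period).
- grab_frame(name): name is "scene" or "side" or "wrist"; returns (picture, depth): 384x512x3 uint8, red, green, blue; 384x512 float32, mm along the optical axis (not along the pixel's ray), 0 where there is no reading.
- camera_info(name): a dict with "camera_matrix" (3x3 intrinsics, pixels), "rvec" (rotation vector, rad) and "tvec" (3), from world to camera coordinates, as OpenCV has them; the wrist camera has in their place "mount" (4x4, takes a point from camera to tool coordinates, whose origin is the TCP and whose axes are the flange's). Camera axes: x right, y down, z forward; pixel columns grow to the right and rows downward; lengths in mm; the calibration is good to about 2 mm. A picture is of the moment at which its call begins: read the wrist's pose just before it. camera_info takes no time and is no camera call.
- sign_off(): hands the job in; it is judged then, once.
The state is a dict: "clock": time; "qpos": joint angles; "joint_vel": joint speeds; "joint_efforts": joint torques, N m; "tool_pos": TCP position; "orientation": TCP orientation; "force": force on the tool from outside, world axes, zero at the start; "moment": the same for the moment, N m; "opening": finger opening in mm; "grasp_force": force on a finger pad.
Only numpy, scipy, OpenCV 4.12 (cv2) and the standard library are available. Lean on these libraries where they do the work, as an engineer would, in place of code of your own. Each camera call takes 0.05 s, during which the arm holds its last target. There are 200 camera calls.

## Working session

There is one attempt and no reset: what is moved stays moved. The work goes in short steps, Python scripts to look and compute and a tool call to move; the robot and the scene stay as the last step left them, time stands still between calls to the robot, and variables do not carry over. Pictures are saved under pics/ and viewed, at most 10 in all, crops included, and the job is handed in when it is done.

Besides the shell and the picture viewer there is one more tool, called after "Emit:" as name(argument=value, ...) on one line, values as JSON. arm_command: Moves the arm, as the interface text tells. Its arguments: {"type":"object","properties":{"targets":{"type":"string"},"grip_force":{"type":"number"}},"required":["targets"]}

```bash
mkdir -p pics; cat > h.py <<'E'
import numpy as np,cv2
from rig import *
from scipy.spatial.transform import Rotation as R
def cloud(n):
    s=read_state(); im,d=grab_frame(n); c=camera_info(n); K=np.array(c["camera_matrix"])
    v,u=np.mgrid[:384,:512]; d=d.astype(float)
    P=np.stack([(u-K[0,2])/K[0,0]*d,(v-K[1,2])/K[1,1]*d,d],-1)
    if "mount" in c:
        M=np.array(c["mount"]); q=np.array(s["orientation"])
        P=P@M[:3,:3].T+M[:3,3]; W=P@R.from_quat(q[[1,2,3,0]]).as_matrix().T+np.array(s["tool_pos"])
    else:
        Rm=cv2.Rodrigues(np.array(c["rvec"],float))[0]; W=(P-np.array(c["tvec"]).ravel())@Rm
    W[d==0]=np.nan
    return im,W
def save(im,n): cv2.imwrite("pics/"+n,im[...,::-1])
E
python3 - <<'E'
from h import *
print(read_state())
ims=[]
for n in("scene","side"):
    im,W=cloud(n); np.savez(n,im=im,W=W); save(cv2.resize(im,(768,576)),n+".png")
E
```

```text
{'clock': 0.0, 'qpos': array([-4.66105280e-02,  4.80830680e-01,  1.59688697e+00, -1.51260831e-05,
        1.06514243e+00, -4.66412359e-02]), 'joint_vel': array([-1.24265763e-04,  7.19341092e-04, -2.49056545e-04,  9.02195084e-04,
       -5.56165040e-04,  9.62383412e-06]), 'joint_efforts': array([ 2.41355090e-03, -9.50650907e+01, -4.30184269e+01, -5.27583288e-04,
        1.24796593e-02,  1.26860105e-04]), 'tool_pos': array([6.49576105e+02, 2.91350713e-02, 2.41668275e+02]), 'orientation': array([-4.64047074e-04,  7.07093189e-01,  7.07120089e-01, -4.31619691e-04]), 'force': array([0.87803084, 0.45106358, 0.16798964]), 'moment': array([-0.0334335 ,  0.02073709,  0.04432241]), 'grasp_force': 0.0, 'opening': 85.24189562690354}
```

View pics/scene.png

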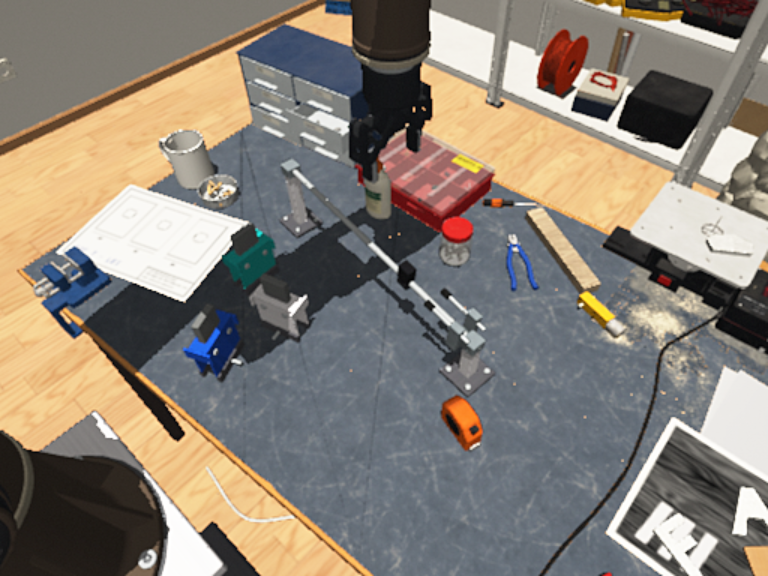

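View pics/side.png

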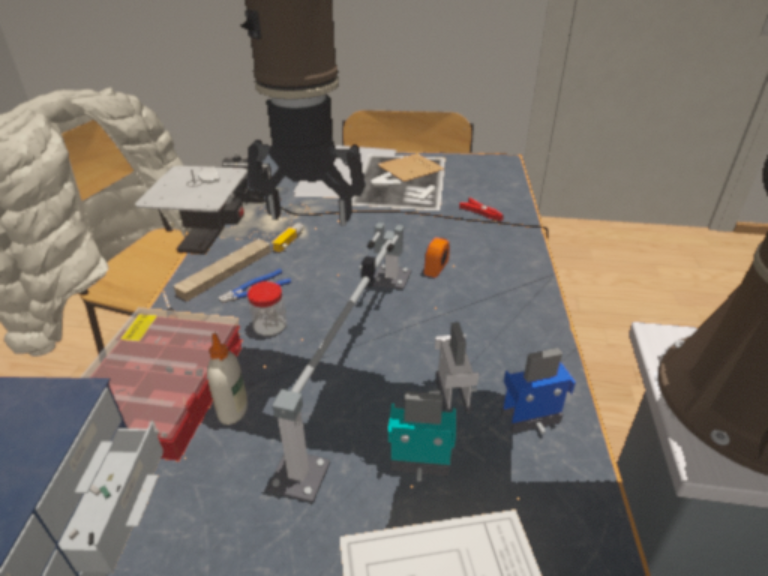

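The scene view shows the silver trolley at about (282,300), turquoise and blue decoys at (250,255) and (213,345). The rail runs from its high end at (290,165) to its low end at (468,340), with the shoe at (406,272). The side view shows the trolley at (457,370), and the high post head at (288,403).

```bash
python3 - <<'E'
from h import *
D={n:np.load(n+".npz") for n in("scene","side")}
for n,(u,v) in (("scene",(188,203)),("side",(303,247))):
    W=D[n]["W"];print(n,"px",W[v,u])
W=D["scene"]["W"]
for nm,(u,v) in dict(hi=(194,111),lo=(312,227),shoe=(271,181),tab=(198,190),tab2=(205,196),glue=(253,130),jar=(304,150),tape=(308,278)).items():
    print(nm,W[v-1:v+2,u-1:u+2].reshape(-1,3).round())if 0 else print(nm,np.nanmedian(W[v-1:v+2,u-1:u+2].reshape(-1,3),0).round())
S=D["side"]["W"]
for nm,(u,v) in dict(hi=(192,267),tabtop=(305,220),tab=(306,230),glue=(150,250),lo=(255,160)).items():
    print("S",nm,np.nanmedian(S[v-1:v+2,u-1:u+2].reshape(-1,3),0).round())
# bar: pixels along the line in scene
for t in np.linspace(.1,.95,12):
    u=int(194+t*(312-194));v=int(111+t*(116))
    w=W[v-8:v+9,u-8:u+9].reshape(-1,3);w=w[(w[:,2]>75)&(w[:,2]<160)]
    if len(w):print(round(t,2),len(w),np.median(w,0).round())
for n,(u,v,r) in (("scene",(188,200,28)),("side",(303,245,28))):
    w=D[n]["W"][v-r:v+r,u-r:u+r].reshape(-1,3);w=w[~np.isnan(w[:,0])]
    for a,b in((95,116),(116,128),(60,82)):
        q=w[(w[:,2]>a)&(w[:,2]<b)]
        print(n,a,b,len(q),q.min(0).round(),q.max(0).round(),np.median(q,0).round())
E
```

```text
scene px [436.42067014  38.93114835  80.41407351]
side px [440.98229564  89.02463161  79.97837141]
hi [624. 217. 142.]
lo [ 555. -224.  111.]
shoe [581. -89. 132.]
tab [514. 108.  -1.]
tab2 [512.  79.   0.]
glue [735. 111.  64.]
jar [758. -52.  74.]
tape [ 481. -278.   59.]
S hi [622. 226. 142.]
S tabtop [442.  54. 122.]
S tab [438.  79. 118.]
S glue [736. 149.  88.]
S lo [ 584. -207.   91.]
0.1 141 [620. 189. 131.]
0.18 85 [613. 133. 129.]
0.25 85 [608.  88. 125.]
0.33 93 [604.  54. 121.]
0.41 88 [599.  20. 118.]
0.49 92 [595. -15. 114.]
0.56 105 [589. -52. 112.]
0.64 204 [583. -89. 115.]
0.72 111 [ 582. -107.  104.]
0.8 122 [ 577. -150.  114.]
0.87 123 [ 562. -176.  116.]
0.95 259 [ 556. -207.  107.]
scene 95 116 98 [431.  32.  95.] [452.  74. 116.] [438.  46. 106.]
scene 116 128 102 [431.  31. 116.] [451.  76. 125.] [441.  53. 122.]
scene 60 82 416 [411.  10.  60.] [482. 164.  82.] [436.  51.  75.]
side 95 116 169 [430.  39.  95.] [487. 184. 116.] [452.  80. 109.]
side 116 128 226 [431.  44. 116.] [489. 185. 125.] [460. 174. 121.]
side 60 82 479 [410.  12.  60.] [472. 154.  82.] [443.  84.  79.]
```

```bash
python3 - <<'E'
from h import *
D={n:np.load(n+".npz") for n in("scene","side")}
for n in D:
    w=D[n]["W"].reshape(-1,3); w=w[~np.isnan(w[:,0])]
    q=w[(np.hypot(w[:,0]-441,w[:,1]-58)<40)&(w[:,2]>112)&(w[:,2]<128)]
    print(n,cv2.minAreaRect(q[:,:2].astype(np.float32)),np.percentile(q[:,2],[5,50,95]))
    im=D[n]["im"].reshape(-1,3)
    # bar points: near line, |y|<130
    b=w[(abs(w[:,0]-(597+.13*w[:,1]))<15)&(w[:,1]<150)&(w[:,1]>-50)&(w[:,2]>95)&(w[:,2]<150)]
    A=np.c_[b[:,1],np.ones(len(b))]
    for k in(0,2):
        sol=np.linalg.lstsq(A,b[:,k],rcond=None)[0]; r=b[:,k]-A@sol; print(" bar","xyz"[k],sol,r.std(),np.percentile(r,[2,98]))
    for (x,y) in((624,222),(560,-224)):
        h=w[(np.hypot(w[:,0]-x,w[:,1]-y)<30)&(w[:,2]>70)&(w[:,2]<170)]
        print(" head",len(h),h.min(0).round(),h.max(0).round(),h.mean(0).round())
    s=w[(abs(w[:,0]-583)<25)&(abs(w[:,1]+89)<30)&(w[:,2]>120)]
    if len(s):print(" shoe",len(s),s.min(0).round(),s.max(0).round(),np.median(s,0).round())
E
```

```text
scene ((441.4953918457031, 53.43769836425781), (12.819759368896484, 44.92121505737305), 13.464402198791504) [113.73128595 121.93475218 124.0774892 ]
 bar x [1.22711611e-01 5.96897612e+02] 2.640534262911624 [-3.92556288  5.49873181]
 bar z [1.04656523e-01 1.15395286e+02] 1.997984692725303 [-4.57039551  3.42213569]
 head 262 [610. 193.  70.] [638. 234. 145.] [621. 215. 117.]
 head 432 [ 548. -239.   71.] [ 590. -196.  128.] [ 565. -218.  101.]
 shoe 102 [578. -98. 120.] [598. -74. 136.] [585. -87. 132.]
side ((440.884033203125, 59.1219367980957), (12.186563491821289, 44.36688232421875), 14.554381370544434) [112.63596252 120.56850812 122.33465776]
 bar x [1.20576378e-01 5.95768173e+02] 2.6521811002023448 [-3.44017278  5.43295189]
 bar z [1.07230603e-01 1.13613657e+02] 1.787288544775935 [-4.32185551  2.57221709]
 head 644 [610. 193.  70.] [638. 239. 145.] [622. 228. 119.]
 head 95 [ 548. -237.   76.] [ 587. -194.  124.] [ 568. -210.  101.]
 shoe 78 [577. -93. 120.] [596. -68. 134.] [586. -74. 130.]
```

Emit:
arm_command(targets="1.4 -5.2 0 0 0 -0.06 1; 2.8 -10.4 1 0 0 -0.12 1; 4.2 -15.6 1.5 0 0 -0.18 1; 5.6 -20.8 2 0 0 -0.244 1; 5.6 -20.8 2 0 0 -0.244 1; 5.6 -20.8 2 0 0 -0.244 1")

```text
clock: 0.85
tool_pos: [442.6, 56.1, 222.6]
orientation: [0.0, 0.616, 0.788, 0.0]
force: [1.1, -0.4, 0.1]
opening: 85.5
grasp_force: 0.0
```

```bash
python3 - <<'E'
from h import *
s=read_state();print(s["tool_pos"],s["orientation"])
im,W=cloud("wrist"); save(im,"w1.png")
w=W.reshape(-1,3); w=w[~np.isnan(w[:,0])]
q=w[(np.hypot(w[:,0]-441,w[:,1]-58)<40)&(w[:,2]>116)&(w[:,2]<130)]
print(cv2.minAreaRect(q[:,:2].astype(np.float32)),len(q),np.median(q[:,2]))
E
```

```text
[442.55652982  56.08264941 222.6010587 ] [3.97028168e-04 6.15801957e-01 7.87900815e-01 3.13386754e-04]
((440.57757568359375, 57.022674560546875), (11.420831680297852, 43.249080657958984), 14.273956298828125) 658 122.4279499353597
```

View pics/w1.png

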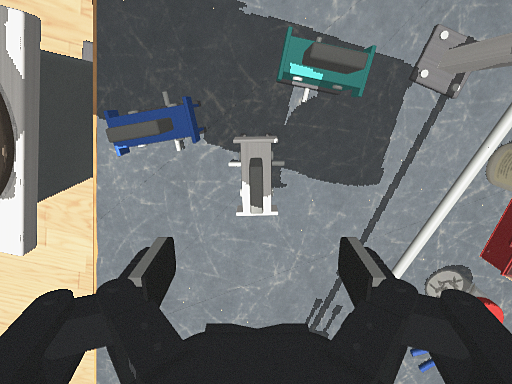

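The wrist view shows the trolley squarely aligned at (257,175), with the blue decoy at (155,125) and the turquoise at (330,65), both clear of the fingers. I'll descend and grip.

Emit:
arm_command(targets="0.1 -0.2 4 0 0 0 1; 0.1 -0.2 8 0 0 0 1; 0.1 -0.2 11 0 0 0 1; 0.1 -0.2 12.4 0 0 0 1; 0.1 -0.2 12.4 0 0 0 1; 0.1 -0.2 12.4 0 0 0 0; 0.1 -0.2 12.4 0 0 0 0; 0.1 -0.2 12.4 0 0 0 0; 0.1 -0.2 12.4 0 0 0 0; 0.1 -0.2 12.4 0 0 0 0", grip_force=60)

```text
clock: 2.15
tool_pos: [440.2, 56.5, 98.6]
orientation: [0.0, 0.616, 0.788, 0.0]
force: [0.3, -0.9, 5.1]
opening: 11.1
grasp_force: 60.7
```

Emit:
arm_command(targets="0 0 -3 0 0 0 0; 0 0 -7 0 0 0 0; 0 0 -11 0 0 0 0; 0 2 -15 0 0 0.05 0; 0.6 5 -16.6 0 0 0.12 0; 1.1 9 -16.6 0 0 0.2 0; 1.7 13 -16.6 0 0 0.28 0; 2.1 16.5 -16.6 0 0 0.34 0; 2.2 18.2 -16.6 0 0 0.365 0; 2.2 18.2 -16.6 0 0 0.365 0")

```text
clock: 3.4
tool_pos: [611.4, 122.1, 263.3]
orientation: [-0.0, 0.748, 0.663, -0.001]
force: [-0.9, -0.0, -4.8]
opening: 11.3
grasp_force: 59.5
```

```bash
python3 - <<'E'
from h import *
s=read_state();print(s["tool_pos"],s["orientation"],s["force"],s["opening"])
o=[]
for n in ("scene","side","wrist"):
    im,W=cloud(n); np.savez(n+"2",im=im,W=W)
    w=W.reshape(-1,3); w=w[~np.isnan(w[:,0])]
    b=w[(abs(w[:,0]-(597+.13*w[:,1]))<15)&(w[:,1]<150)&(w[:,1]>-50)&(w[:,2]>95)&(w[:,2]<140)&(w[:,2]<130+.1*w[:,1])]
    if len(b)<20: print(n,len(b));continue
    A=np.c_[b[:,1],np.ones(len(b))]
    for k in(0,2):
        sol=np.linalg.lstsq(A,b[:,k],rcond=None)[0]; r=b[:,k]-A@sol; print(n," bar","xyz"[k],sol,r.std(),np.percentile(r,[2,98]),len(b),b[:,1].min(),b[:,1].max())
    o.append(im)
save(np.hstack([cv2.resize(o[0][60:220,120:300],(400,356)),cv2.resize(np.load("side2.npz")["im"][120:330,120:330],(356,356))]),"c2.png")
E
```

```text
[611.36521807 122.08829564 263.3353987 ] [-3.64447856e-04  7.48462667e-01  6.63176612e-01 -5.33130435e-04] [-8.88663203e-01 -2.34420269e-03 -4.81445279e+00] 11.266856557726125
scene  bar x [1.17314082e-01 5.96892457e+02] 2.651220655902337 [-3.6248314   5.88360309] 274 -49.76793553452588 148.43551384102972
scene  bar z [1.04778424e-01 1.15398131e+02] 2.0220525842973434 [-4.67181248  3.4241636 ] 274 -49.76793553452588 148.43551384102972
side  bar x [1.17881257e-01 5.95235319e+02] 2.469436389295625 [-3.04124017  5.41502041] 209 -49.96406558809279 149.87056819726382
side  bar z [1.03916106e-01 1.13371831e+02] 1.8953658579711878 [-4.13045356  2.77828107] 209 -49.96406558809279 149.87056819726382
wrist  bar x [7.7505979e-02 6.0410498e+02] 3.0832102030360713 [-5.079651    4.78444849] 104 140.02469278968357 149.89332333498342
wrist  bar z [  0.17537159 105.33652678] 1.5118072506583704 [-3.36796124  2.40884208] 104 140.02469278968357 149.89332333498342
```

View pics/c2.png

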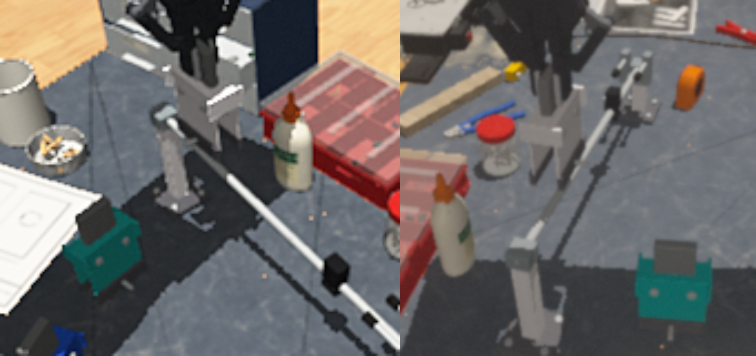

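The trolley hangs square in the grip above the bar, at about (200,110) in the left view and (560,135) in the right. I'll tilt it and lower it.

Emit:
arm_command(targets="0 0.07 1 0 0.05 0 0; 0 0.07 2.5 0 0.105 0 0; 0 0.07 4.5 0 0.105 0 0; 0 0.07 6.5 0 0.105 0 0; 0 0.07 7.6 0 0.105 0 0; 0 0.07 8.1 0 0.105 0 0; 0 0.07 8.1 0 0.105 0 0")

```text
clock: 4.42
tool_pos: [611.8, 121.8, 183.5]
orientation: [-0.035, 0.747, 0.662, 0.039]
force: [0.1, 0.2, -2.3]
opening: 11.5
grasp_force: 59.5
```

```bash
python3 - <<'E'
from h import *
s=read_state();print(s["tool_pos"],s["orientation"],s["force"],s["opening"])
a=grab_frame("scene")[0];b=grab_frame("side")[0]
save(np.hstack([cv2.resize(a[60:220,120:300],(400,356)),cv2.resize(b[150:330,150:330],(356,356))]),"c3.png")
E
```

```text
[611.75908923 121.776445   183.50838401] [-0.03478981  0.74748735  0.66219914  0.03930188] [ 0.09317433  0.16116602 -2.27638257] 11.544338329899997
```

View pics/c3.png

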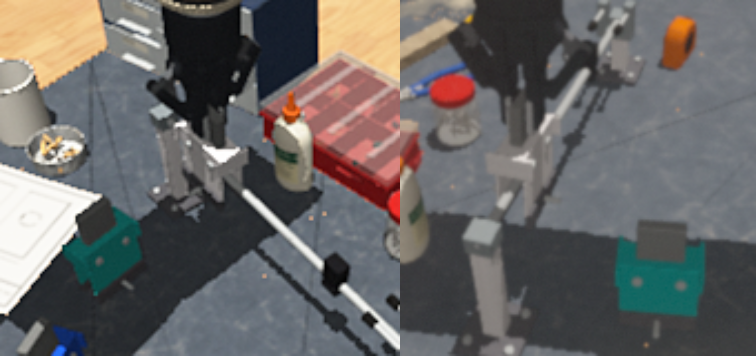

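The bar has entered the slot in both views: the trolley is at (215,160) on the left and (515,165) on the right. I'll creep down until I feel it seat.

Emit:
arm_command(targets="0 0 0.2 0 0 0 0; 0 0 0.4 0 0 0 0; 0 0 0.6 0 0 0 0; 0 0 0.7 0 0 0 0; 0 0 0.7 0 0 0 0")

```text
clock: 5.15
tool_pos: [611.9, 122.5, 176.2]
orientation: [-0.035, 0.748, 0.662, 0.039]
force: [0.3, 0.2, -3.5]
opening: 11.3
grasp_force: 59.6
```

Emit:
arm_command(targets="0 0 0.1 0 0 0 0; 0 0 0.2 0 0 0 0; 0 0 0.25 0 0 0 0; 0 0 0.25 0 0 0 0")

```text
clock: 5.65
tool_pos: [612.1, 122.7, 174.1]
orientation: [-0.035, 0.748, 0.662, 0.039]
force: [-1.5, -1.0, 1.2]
opening: 11.4
grasp_force: 60.3
```

Seating is felt: the force went from −3.5 to +1.2 N at the expected height. I'll release and rise.

Emit:
arm_command(targets="0 0 0 0 0 0 0; 0 0 0 0 0 0 1; 0 0 0 0 0 0 1; 0 0 0 0 0 0 1; 0 0 -2 0 0 0 1; 0 0 -5 0 0 0 1; 0 0 -8 0 0 0 1; 0 0 -8 0 0 0 1")

```text
clock: 6.65
tool_pos: [612.2, 114.4, 255.8]
orientation: [-0.034, 0.748, 0.662, 0.041]
force: [0.2, -0.6, -0.1]
opening: 85.3
grasp_force: 0.0
```

```bash
python3 - <<'E'
from h import *
s=read_state();print(s["tool_pos"],s["force"],s["opening"])
a=grab_frame("scene")[0];b=grab_frame("side")[0]
save(np.hstack([cv2.resize(a[60:260,120:345],(400,356)),cv2.resize(b[130:310,150:330],(356,356))]),"c4.png")
E
```

```text
[612.17208753 114.36643801 255.78962706] [ 0.16573242 -0.64661782 -0.12768553] 85.33424440241203
```

View pics/c4.png

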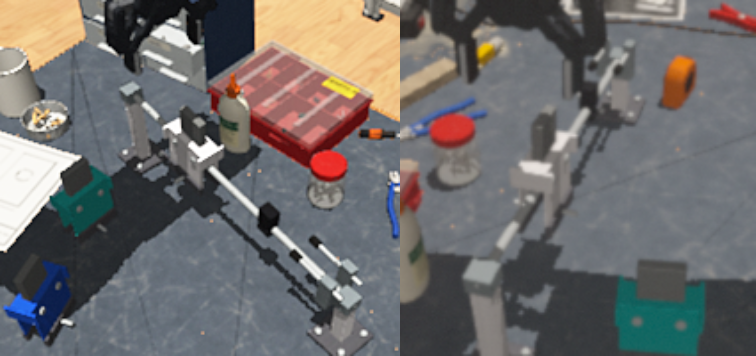

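The trolley is on the bar, running down: (190,145) on the left. I'll close the fingers and wait.

Emit:
arm_command(targets="0 0 0 0 0 0 0; 0 0 0 0 0 0 0; 0 0 0 0 0 0 0; 0 0 0 0 0 0 0; 0 0 0 0 0 0 0; 0 0 0 0 0 0 0; 0 0 0 0 0 0 0; 0 0 0 0 0 0 0; 0 0 0 0 0 0 0; 0 0 0 0 0 0 0", grip_force=30)

```text
clock: 8.0
tool_pos: [610.9, 114.4, 253.4]
orientation: [-0.035, 0.748, 0.662, 0.039]
force: [-0.1, 0.3, 0.3]
opening: -0.0
grasp_force: 0.0
```

Emit:
arm_command(targets="0 0 0 0 0 0 0; 0 0 0 0 0 0 0; 0 0 0 0 0 0 0; 0 0 0 0 0 0 0; 0 0 0 0 0 0 0; 0 0 0 0 0 0 0; 0 0 0 0 0 0 0; 0 0 0 0 0 0 0; 0 0 0 0 0 0 0; 0 0 0 0 0 0 0")

```text
clock: 9.25
tool_pos: [610.9, 114.4, 253.4]
orientation: [-0.035, 0.748, 0.662, 0.039]
force: [0.6, -0.7, 0.4]
opening: 0.2
grasp_force: 0.0
```

Emit:
arm_command(targets="0 0 0 0 0 0 0; 0 0 0 0 0 0 0; 0 0 0 0 0 0 0; 0 0 0 0 0 0 0; 0 0 0 0 0 0 0; 0 0 0 0 0 0 0; 0 0 0 0 0 0 0; 0 0 0 0 0 0 0; 0 0 0 0 0 0 0; 0 0 0 0 0 0 0")

```text
clock: 10.5
tool_pos: [610.9, 114.4, 253.4]
orientation: [-0.035, 0.748, 0.662, 0.039]
force: [-0.6, 0.3, -0.5]
opening: 0.2
grasp_force: 0.0
```

```bash
cat > t.py <<'E'
from h import *
d=np.array([-.119,-.9929]); m=np.array([597.3,-1.])
for n in ("scene","side"):
    im,W=cloud(n); w=W.reshape(-1,3); w=w[~np.isnan(w[:,0])]
    q=w[(abs(w[:,0]-(597+.12*w[:,1]))<12)&(w[:,2]>158)&(w[:,2]<186-.0*w[:,1])&(abs(w[:,1])<200)]
    x=(q[:,:2]-m)@d
    print(n,len(q),"tab barx",np.percentile(x,[2,50,98]).round(1),"ymed",np.median(q,0).round(1))
    np.savez(n+"3",im=im,W=W)
E
python3 - <<'E'
from t import *
a=np.load("scene3.npz")["im"];save(cv2.resize(a[60:260,120:345],(563,500)),"c5.png")
print(read_state()["tool_pos"])
E
```

```text
scene 177 tab barx [17.5 40.7 59.1] ymed [589.8 -41.7 177.3]
side 148 tab barx [10.1 22.1 52.6] ymed [591.6 -22.8 174.5]
[610.89395849 114.40576409 253.4040958 ]
```

View pics/c5.png

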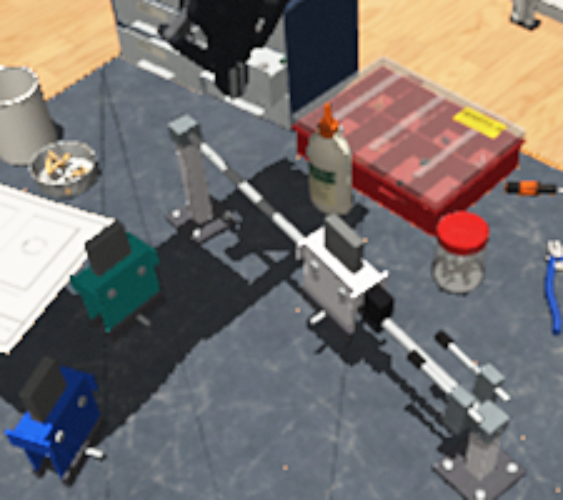

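The trolley stands at the black shoe: tab at about (345,240), shoe at (378,303), buffer tips at (412,355) and (440,337). I'll bring the closed fingers down behind it.

Emit:
arm_command(targets="-3 0 0 0 0 0 0; -6 0 1 0 0 0 0; -8.5 0 3 0 0 0 0; -8.5 0 6 0 0 0 0; -8.5 0 8.5 0 0 0 0; -8.5 0 9.8 0 0 0 0; -8.5 0 10.4 0 0 0 0; -8.5 0 10.4 0 0 0 0; -8.5 0 10.4 0 0 0 0")

```text
clock: 11.72
tool_pos: [602.5, 41.3, 141.9]
orientation: [-0.034, 0.747, 0.662, 0.04]
force: [-0.7, -0.3, -0.3]
opening: -0.1
grasp_force: 0.0
```

```bash
python3 - <<'E'
from t import *
s=read_state();print(s["tool_pos"],s["force"],s["orientation"])
a=np.load("scene3.npz")["im"];save(cv2.resize(a[100:230,180:340],(640,520)),"c6.png")
E
```

```text
scene 250 tab barx [-33.5  31.5  59.3] ymed [590.7 -32.2 176.1]
side 157 tab barx [-53.8 -50.5  34.4] ymed [603.1  49.2 171.7]
[602.44772064  41.27789762 141.80999078] [-0.35731484 -0.07235829 -1.22023327] [-0.03438397  0.74750829  0.66217267  0.0397046 ]
```

View pics/c6.png

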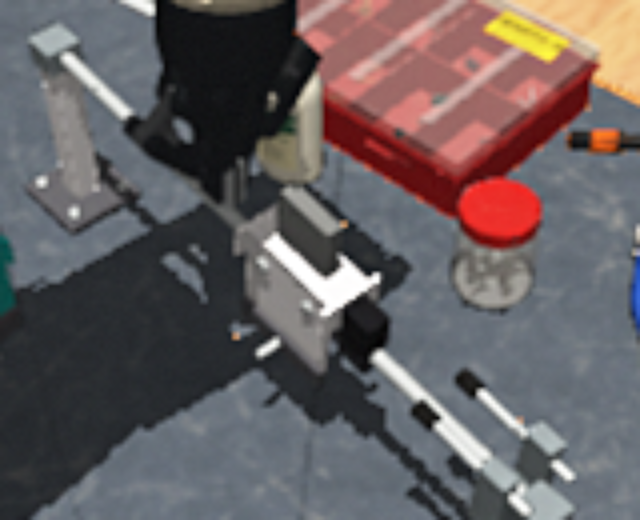

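Emit:
arm_command(targets="-0.3 0 0 0 0 0 0; -0.6 0 0 0 0 0 0; -0.9 0 0 0 0 0 0; -1.2 0 0 0 0 0 0; -1.5 0 0 0 0 0 0; -1.8 0 0 0 0 0 0; -2 0 0 0 0 0 0; -2.2 0 0 0 0 0 0; -2.4 0 0 0 0 0 0; -2.6 0 0 0 0 0 0")

```text
clock: 13.08
tool_pos: [598.9, 15.8, 138.4]
orientation: [-0.035, 0.748, 0.662, 0.039]
force: [-0.6, 3.7, 0.7]
opening: -0.1
grasp_force: 1.9
```

Emit:
arm_command(targets="-0.2 0 0 0 0 0 0; -0.4 0 0 0 0 0 0; -0.6 0 0 0 0 0 0; -0.8 0 0 0 0 0 0; -1 0 0 0 0 0 0; -1.2 0 0 0 0 0 0; -1.4 0 0 0 0 0 0; -1.6 0 0 0 0 0 0; -1.8 0 0 0 0 0 0; -2 0 0 0 0 0 0")

```text
clock: 14.32
tool_pos: [596.5, -4.2, 136.2]
orientation: [-0.035, 0.748, 0.662, 0.039]
force: [1.0, 3.2, 0.8]
opening: -0.2
grasp_force: 1.9
```

Emit:
arm_command(targets="-0.2 0 0 0 0 0 0; -0.4 0 0 0 0 0 0; -0.6 0 0 0 0 0 0; -0.8 0 0 0 0 0 0; -1 0 0 0 0 0 0; -1.2 0 0 0 0 0 0; -1.4 0 0 0 0 0 0; -1.6 0 0 0 0 0 0")

```text
clock: 15.32
tool_pos: [594.6, -20.0, 134.6]
orientation: [-0.035, 0.748, 0.662, 0.039]
force: [-0.3, 3.3, -0.1]
opening: -0.2
grasp_force: 1.9
```

```bash
python3 - <<'E'
from t import *
s=read_state();print(s["tool_pos"],s["force"],s["moment"])
a=np.load("scene3.npz")["im"];save(cv2.resize(a[100:230,180:340],(640,520)),"c7.png")
E
```

```text
scene 221 tab barx [33.2 71.  97.7] ymed [585.9 -71.  173. ]
side 122 tab barx [ 8.4 11.3 31.2] ymed [597.5 -12.4 171.3]
[594.52622282 -20.18511044 134.52899436] [-0.26389359  1.70304289  0.24739328] [0.07447106 0.01359562 0.01215433]
```

View pics/c7.png

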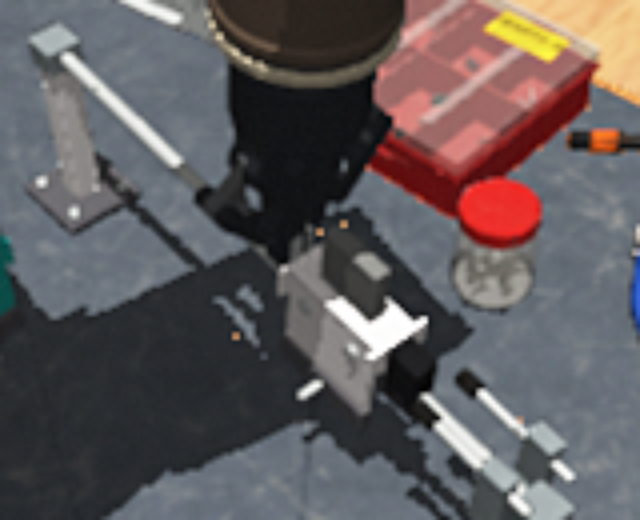

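The trolley (360,320) is pushing the shoe (410,365), and the tips at (430,405) and (465,380) are a little ahead. I'll go on slowly by feel.

Emit:
arm_command(targets="-0.1 0 0 0 0 0 0; -0.2 0 0 0 0 0 0; -0.3 0 0 0 0 0 0; -0.4 0 0 0 0 0 0; -0.5 0 0 0 0 0 0; -0.6 0 0 0 0 0 0; -0.7 0 0 0 0 0 0; -0.8 0 0 0 0 0 0")

```text
clock: 16.42
tool_pos: [593.6, -27.9, 133.7]
orientation: [-0.035, 0.748, 0.662, 0.039]
force: [-0.4, 4.6, 1.6]
opening: -0.1
grasp_force: 1.9
```

Emit:
arm_command(targets="-0.1 0 0 0 0 0 0; -0.2 0 0 0 0 0 0; -0.3 0 0 0 0 0 0; -0.35 0 0 0 0 0 0")

```text
clock: 16.92
tool_pos: [593.2, -31.3, 133.4]
orientation: [-0.035, 0.748, 0.662, 0.039]
force: [0.3, 4.7, 0.9]
opening: 0.1
grasp_force: 1.9
```

Emit:
arm_command(targets="-0.1 0 0 0 0 0 0; -0.2 0 0 0 0 0 0; -0.3 0 0 0 0 0 0")

```text
clock: 17.3
tool_pos: [592.8, -34.3, 133.1]
orientation: [-0.035, 0.748, 0.662, 0.039]
force: [0.3, 4.1, 1.4]
opening: 0.0
grasp_force: 1.9
```

Emit:
arm_command(targets="-0.1 0 0 0 0 0 0; -0.2 0 0 0 0 0 0")

```text
clock: 17.55
tool_pos: [592.6, -36.2, 132.8]
orientation: [-0.035, 0.748, 0.662, 0.039]
force: [-0.2, 2.9, -0.1]
opening: -0.3
grasp_force: 1.9
```

Emit:
arm_command(targets="-0.1 0 0 0 0 0 0; -0.2 0 0 0 0 0 0; -0.3 0 0 0 0 0 0")

```text
clock: 17.92
tool_pos: [592.2, -39.2, 132.5]
orientation: [-0.035, 0.748, 0.662, 0.039]
force: [0.1, 4.2, 0.8]
opening: 0.1
grasp_force: 1.9
```

Emit:
arm_command(targets="-0.1 0 0 0 0 0 0; -0.2 0 0 0 0 0 0; -0.3 0 0 0 0 0 0")

```text
clock: 18.3
tool_pos: [591.9, -42.2, 132.2]
orientation: [-0.035, 0.748, 0.662, 0.039]
force: [-0.1, 3.4, 1.3]
opening: 0.2
grasp_force: 1.9
```

Emit:
arm_command(targets="-0.1 0 0 0 0 0 0; -0.2 0 0 0 0 0 0; -0.3 0 0 0 0 0 0")

```text
clock: 18.68
tool_pos: [591.5, -45.2, 131.9]
orientation: [-0.035, 0.748, 0.662, 0.039]
force: [0.4, 3.7, 1.1]
opening: -0.2
grasp_force: 1.9
```

Emit:
arm_command(targets="-0.1 0 0 0 0 0 0; -0.2 0 0 0 0 0 0; -0.3 0 0 0 0 0 0")

```text
clock: 19.05
tool_pos: [591.1, -48.1, 131.6]
orientation: [-0.035, 0.748, 0.662, 0.039]
force: [0.3, 5.2, 1.0]
opening: 0.2
grasp_force: 1.9
```

Emit:
arm_command(targets="-0.1 0 0 0 0 0 0; -0.2 0 0 0 0 0 0")

```text
clock: 19.3
tool_pos: [590.9, -50.1, 131.4]
orientation: [-0.035, 0.748, 0.662, 0.039]
force: [1.3, 4.2, 0.9]
opening: -0.2
grasp_force: 1.9
```

Emit:
arm_command(targets="-0.1 0 0 0 0 0 0; -0.2 0 0 0 0 0 0; -0.3 0 0 0 0 0 0")

```text
clock: 19.68
tool_pos: [590.5, -53.0, 131.0]
orientation: [-0.035, 0.748, 0.662, 0.039]
force: [1.3, 5.4, 0.3]
opening: 0.0
grasp_force: 2.5
```

Emit:
arm_command(targets="-0.1 0 0 0 0 0 0; -0.2 0 0 0 0 0 0")

```text
clock: 19.92
tool_pos: [590.3, -54.6, 130.9]
orientation: [-0.035, 0.748, 0.662, 0.039]
force: [1.4, 8.7, 2.5]
opening: -0.0
grasp_force: 4.8
```

Emit:
arm_command(targets="-0.1 0 0 0 0 0 0; -0.17 0 0 0 0 0 0; -0.17 0 0 0 0 0 0")

```text
clock: 20.3
tool_pos: [590.2, -55.9, 130.8]
orientation: [-0.035, 0.748, 0.662, 0.04]
force: [1.2, 10.5, 2.2]
opening: -0.3
grasp_force: 5.7
```

Emit:
arm_command(targets="-0.1 0 0 0 0 0 0; -0.12 0 0 0 0 0 0; -0.12 0 0 0 0 0 0; -0.12 0 0 0 0 0 0")

```text
clock: 20.8
tool_pos: [590.0, -56.8, 130.7]
orientation: [-0.035, 0.748, 0.662, 0.04]
force: [1.5, 14.8, 2.9]
opening: 0.1
grasp_force: 7.3
```

```bash
python3 -c "
from rig import *
for _ in range(4):
    grab_frame('side'); s=read_state(); print(s['force'],s['tool_pos'])"
```

```text
[ 2.43272655 15.44219387  3.40096158] [590.02296865 -56.78350609 130.68198939]
[ 2.85920079 14.69727874  2.89789856] [590.01997369 -56.77511155 130.67709373]
[ 1.62777988 15.03208827  2.52192425] [590.0174664  -56.76886156 130.67841335]
[ 1.54273018 13.78218358  2.13450673] [590.02197376 -56.74312185 130.66904437]
```

Emit:
arm_command(targets="0 0 0 0 0 0 0; 0 0 0 0 0 0 0; 0 0 0 0 0 0 0; 0.05 0 0 0 0 0 0; 0.1 0 0 0 0 0 0; 0.15 0 0 0 0 0 0; 0.2 0 0 0 0 0 0; 0.25 0 0 0 0 0 0; 0.3 0 0 0 0 0 0; 0.35 0 0 0 0 0 0")

```text
clock: 22.25
tool_pos: [590.4, -54.3, 130.9]
orientation: [-0.035, 0.748, 0.662, 0.039]
force: [-0.0, 3.6, -0.0]
opening: -0.2
grasp_force: 1.9
```

Emit:
arm_command(targets="0.05 0 0 0 0 0 0; 0.1 0 0 0 0 0 0; 0.15 0 0 0 0 0 0; 0.2 0 0 0 0 0 0; 0.25 0 0 0 0 0 0; 0.3 0 0 0 0 0 0; 0.4 0 0 0 0 0 0; 0.6 0 0 0 0 0 0; 0.9 0 0 0 0 0 0; 1.3 0 0 0 0 0 0")

```text
clock: 23.5
tool_pos: [592.0, -41.3, 132.3]
orientation: [-0.035, 0.748, 0.662, 0.039]
force: [-0.1, 0.4, 0.6]
opening: 0.1
grasp_force: 0.0
```

Emit:
arm_command(targets="1 0 0 0 0 0 0; 2 0 0 0 0 0 0; 2 0 -2 0 0 0 0; 2 0 -5 0 0 0 0; 2 0 -8 0 0 0 0; 2 0 -8 0 0 0 0; 2 0 -8 0 0 0 0; 2 0 -8 0 0 0 0; 2 0 -8 0 0 0 0; 2 0 -8 0 0 0 0")

```text
clock: 24.75
tool_pos: [593.2, -30.0, 213.5]
orientation: [-0.035, 0.748, 0.662, 0.039]
force: [-0.3, 0.7, -0.5]
opening: -0.2
grasp_force: 0.0
```

```bash
python3 - <<'E'
from t import *
a=np.load("scene3.npz")["im"];b=np.load("side3.npz")["im"]
save(np.hstack([cv2.resize(a[120:230,200:340],(453,356)),cv2.resize(b[120:240,210:310],(297,356))]),"c8.png")
print(read_state()["force"])
E
```

```text
scene 157 tab barx [ 88.8 111.  131.2] ymed [ 581.5 -111.   171.5]
side 91 tab barx [ 82.6  96.2 124.8] ymed [582.8 -96.1 169.8]
[-0.62908739  0.13621946 -0.01837235]
```

View pics/c8.png

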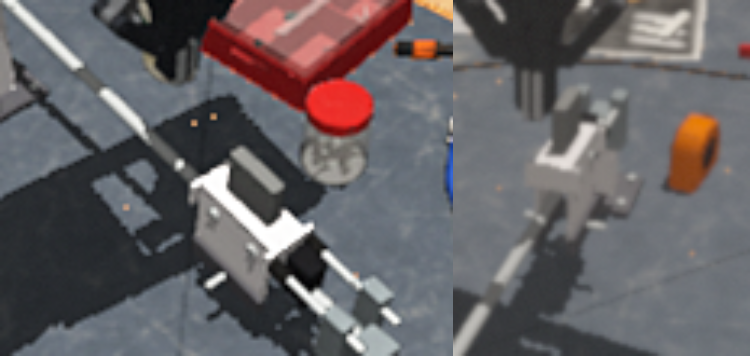

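The trolley sits at (245,225) with its bumper on the two buffer tips at (285,275) and (320,250). The gripper is clear, so I'll hand in.

```bash
python3 -c "
from rig import *
print(sign_off())"
```

```text
the job is handed in; nothing more can be done
None
```

I handed the job in at about 25 s: the trolley ran down to the brake shoe by itself, was pressed on the buffer tips with about 15 N felt at the wrist, and in the last picture rests on them with the gripper clear; no verdict came back.

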